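# Sort bellows tops into pass and reject nests by tag

## Task

Sort the two full-size pear-wood bellows tops: slide the one with the round bone tag into the nest that is headed by the round bone plaque (passed), and the one with the bar-shaped tag into the nest headed by the bar-shaped plaque (rejected), each pushed in fully home against the nest's back wall. Keep the tops flat on the bench, without lifting them, and leave the smaller look-alike bellows top and everything else where it lies.

Things in the scene. Friction and masses are not known exactly. Their poses are not given: they have to be found in the camera images.
- bellows_top_round: Full-size bellows top of brown pear wood, 110 x 80 mm, with a round bone tag, 38 mm across and 3 mm thick, in the middle of its recess floor. Raised rim 10 mm wide, 24 mm high; recess 90 x 60 mm inside it, its floor 6 mm over the bench. Origin: centre of the underside, z up, x along the length. About 160 g, loose.
- bellows_top_bar: Full-size bellows top of brown pear wood, 110 x 80 mm, with a bar-shaped bone tag, 70 x 16 mm and 3 mm thick, lengthwise in the middle of its recess floor. Raised rim 10 mm wide, 24 mm high; recess 90 x 60 mm inside it, its floor 6 mm over the bench. Origin: centre of the underside, z up, x along the length. About 160 g, loose.
- bellows_top_small: Look-alike: smaller bellows top, 84 x 62 mm, also with a round 38 mm tag; to be left alone. Raised rim 10 mm wide, 24 mm high; recess 64 x 42 mm inside it, its floor 6 mm over the bench. Origin: centre of the underside, z up, x along the length. Loose.
- nest_left: Fixed, at robot's left: three-sided plywood fence 20 mm high, no floor, mouth to mid-bench. Origin: on the bench, at the centre of a top fully home. x points in from the mouth (about world +y). Back wall face at x=55 mm; side walls 96 mm apart for x=-15 to 55, then cheeks flaring to 152 mm apart at x=-85. Plaque on a ledge behind. Tops go in lengthwise, either end first.
- nest_right: Fixed, at robot's right: three-sided plywood fence 20 mm high, no floor, mouth to mid-bench. Origin: on the bench, at the centre of a top fully home. x points in from the mouth (about world -y). Back wall face at x=55 mm; side walls 96 mm apart for x=-15 to 55, then cheeks flaring to 152 mm apart at x=-85. Plaque on a ledge behind. Tops go in lengthwise, either end first.
- plaque_round: Round bone plaque, 52 mm across and 4 mm thick, fixed on the ledge behind the back wall of one of the two nests (left or right): marks the pass nest. Origin: centre of its underside, 104 mm beyond the nest's origin.
- plaque_bar: Bar-shaped bone plaque, 96 x 20 x 4 mm, fixed on the ledge behind the back wall of the other nest: marks the reject nest. Origin: centre of its underside, 104 mm beyond the nest's origin.
- stag_head: Bystander: bone-white carved stag head on a 75 x 65 mm foot, 102 mm high over the antlers, loose. Origin: centre of its underside.
- escapement_wheel: Bystander: brass escapement wheel, 100 mm across, lying flat, 12 mm high at the hub, loose. Origin: centre of its underside.
- turning_gauge: Bystander: boxwood turning gauge lying flat, a 100 mm bar along its y with four teeth, 9 to 36 mm long towards +x, 10 mm thick, loose. Origin: middle of the bar's underside.
- enamel_tray: Bystander: green enamel jeweller's tray with brass bushes in it, 90 x 140 mm, 16 mm high, loose. Origin: centre of its underside.
There are look-alikes about, which are no part of the job. Leave any white look-alike of the bellows_top_round alone.

How it is judged:
By the outcome, as a careful person would: the job done as asked, in the order asked, and still so for the second after the job is handed in, with the robot touching nothing.
It also fails if it takes over 58 s, if anything falls off the work surface, if the arm or the gripper's body presses on something with over 40 N, if the wrist force passes 120 N, or if a joint passes its speed limit or range.

## Robot

A 6-joint arm with a two-finger parallel gripper is mounted at the origin on the work surface. World frame = base frame: x ahead of the robot, y to its left, z up, the work surface at z = 0. Lengths are in m, angles in degrees, forces in N, time in s.
With the tool pointing down it reaches from about 0.35 to 0.975 m from the base axis. Payload 7.1 kg.
Tool frame: the origin (TCP) lies at the very end of the fingers, on their centre line; the grasp point (between the pads) lies 19 mm behind it (r.tcp_to_grasp is the z of the grasp point in the tool frame, in m); z points along the fingers, y is the line along which they close (so a half turn about z gives the same grasp; the last joint's range is limited). The gripper opens to 88 mm and grips with 3 to 60 N. Pads are 20 mm wide; open, the fingers measure 115 mm over their backs; the gripper's body (75 mm by 178 mm) begins 61 mm behind the grasp point.
Start: joints at [-73.109, 24.242, 93.386, -0, 62.372, -1.089], TCP at [0.193, -0.594, 0.223] pointing down, gripper open.
Joint ranges: [-172.04, 172.04], [-51.8, 120.97], [4.93, 147.93], [-75.15, 255.16], [6.16, 154.13], [-145.62, 145.62]. Speed limits (degrees/s): [136.94, 136.94, 172.46, 180, 180, 180].

## Interface

Orientations are given as a 3x3 rotation matrix whose columns are the frame's x, y, z axes.
In Python, from workcell import monitor, viewer, r, recognise, trace gives the robot as it stands.
- The arm moves only by the shell command python3 -m jog 'ROWS'. ROWS is JSON, a list of rows, each an object of numbers: "tx", "ty", "tz": the shift along the tool's x, y, z in mm; "yaw": the turn about the tool's z in rad; "claw": the opening, from -1 (shut) to 1 (fully open), so that 0 is half open. In form: [{"tx": .., "ty": .., "tz": .., "yaw": .., "claw": ..}, ...]. A call has 1 to 12 rows; each row is the pose to reach, as a shift and turn from the pose commanded when the call began, along the tool's axes at that moment; what a row does not reach only later rows make up. A row lasts 1/10 s, in which the tool goes at most 50 mm and 8.59 degrees, less where a joint would pass 70% of its speed; a pose out of reach is approached as far as the arm can. A call with a gripper value outside its range is refused whole. The fingers move at their own pace and stop on an object; the grip force is fixed at half the most. Time passes only in rows, so rows that repeat a pose let the fingers close. It gives the time, the measured TCP pose, the force, the opening and the grip force at its end, in the units of the state.
- monitor.read_state(): the state, without advancing time (a new reading comes with each control period).
- viewer.snapshot(name): name is "side" or "top"; returns a dict with "frame" (480x640x3 uint8, red, green, blue), "intrinsics" (3x3 intrinsics, pixels), "extrinsics" (4x4, takes a point from camera to world coordinates). Camera axes: x right, y down, z forward; pixel columns grow to the right and rows downward; lengths in m; the calibration is good to about 2 mm. A picture is of the moment at which its call begins. There is no depth.
- r.close_job(): hands the job in; it is judged then, once.
Trained networks look in a picture, given as the dict that the camera call returned (one of the last four; its "shot" number tells which), for a name from the list of things; names that differ only in an ending like _2 or _b are one class to them, and where a whole thing is asked for, a point or a joint stands for the part that bears it (a point fixed in the world has none). Each returns a list of dicts, best first, with "conf" (0 to 1); they miss things now and then, are a little off and sometimes report something else, mostly with a low value. They report only what shows in the picture. A call takes as long as a camera call. They do not tell look-alikes from the thing itself.
- recognise(target, picture): "box" ([centre column, centre row, width, height] as shares, 0 to 1, of the picture: columns of its width, rows of its height, round what is visible of it).
- trace(target, picture): "pixels" (480x640 bool, what is visible of it) and "box" ([centre column, centre row, width, height] as shares, 0 to 1, of the picture: columns of its width, rows of its height, round what is visible of it).
The state is a dict: "time": time; "joint_positions": joint angles; "qd": joint speeds; "tau": joint torques, N m; "eef_pos": TCP position; "tcp_rot": TCP orientation; "contact_force": force on the tool from outside, world axes, zero at the start; "moment": the same for the moment, N m; "width": opening from 0.0 (shut) to 1.0 (fully open); "grasp_force": force on a finger pad.
Only numpy, scipy, OpenCV 4.12 (cv2) and the standard library are available. Lean on these libraries where they do the work, as an engineer would, in place of code of your own. Each camera call takes 0.05 s, during which the arm holds its last target. There are 200 camera calls.

## Working session

There is one attempt and no reset: what is moved stays moved. The work goes in short steps, Python scripts to look and compute and a shell command to move; the robot and the scene stay as the last step left them, time stands still between calls to the robot, and variables do not carry over. Pictures are saved under pics/ and viewed, at most 10 in all, crops included, and the job is handed in when it is done.

```bash
mkdir -p pics; ls; python3 - <<'E'
from workcell import monitor, viewer, r, recognise, trace
import cv2,numpy as np
s=monitor.read_state();print(s['time'],s['eef_pos'],s['tcp_rot'],s['width'])
for n in ("top","side"):
    p=viewer.snapshot(n);cv2.imwrite(f"pics/{n}0.png",p["frame"][...,::-1]);print(n,p["intrinsics"],p["extrinsics"])
    for t in ("bellows_top_round","bellows_top_bar","bellows_top_small","nest_left","nest_right","plaque_round","plaque_bar"):
        print(t,[(round(d["conf"],2),(np.array(d["box"])*[640,480,640,480]).round().tolist()) for d in recognise(t,p)[:4]])
E
```

```text
pics
0.0 [ 0.19274421 -0.59395326  0.22193063] [[ 9.51177557e-01  3.08643878e-01 -4.59166577e-04]
 [ 3.08644219e-01 -9.51176512e-01  1.41050476e-03]
 [-1.40480527e-06 -1.48335958e-03 -9.99998900e-01]] 0.9995489940994876
top [[444.67365497   0.         314.34215737]
 [  0.         444.67365497 241.5766701 ]
 [  0.           0.           1.        ]] [[ 0.02540598 -0.98241764  0.18495976  0.38003053]
 [-0.99924114 -0.01949212  0.03372246 -0.0147094 ]
 [-0.02952428 -0.18567615 -0.98216734  0.99754139]
 [ 0.          0.          0.          1.        ]]
bellows_top_round [(0.93, [338.0, 193.0, 48.0, 38.0]), (0.75, [329.0, 129.0, 32.0, 49.0])]
bellows_top_bar [(0.93, [315.0, 299.0, 51.0, 42.0])]
bellows_top_small [(0.66, [307.0, 239.0, 41.0, 31.0])]
nest_left [(0.71, [160.0, 238.0, 102.0, 77.0])]
nest_right [(0.81, [486.0, 263.0, 110.0, 78.0])]
plaque_round [(0.66, [524.0, 265.0, 27.0, 23.0])]
plaque_bar [(0.78, [124.0, 233.0, 18.0, 41.0])]
side [[580.05222034   0.         320.83047801]
 [  0.         580.05222034 244.13469122]
 [  0.           0.           1.        ]] [[-0.98355953 -0.11779845  0.13687285  0.3446013 ]
 [-0.18032939  0.68093924 -0.70979086  0.99126589]
 [-0.00958983 -0.72280376 -0.6909868   1.05033921]
 [ 0.          0.          0.          1.        ]]
bellows_top_round [(0.96, [266.0, 253.0, 41.0, 39.0]), (0.74, [260.0, 424.0, 52.0, 18.0]), (0.73, [204.0, 251.0, 49.0, 33.0])]
bellows_top_bar [(0.7, [357.0, 276.0, 35.0, 43.0])]
bellows_top_small [(0.91, [305.0, 275.0, 34.0, 33.0])]
nest_left [(0.76, [275.0, 396.0, 95.0, 110.0])]
nest_right [(0.83, [342.0, 181.0, 63.0, 52.0])]
plaque_round [(0.45, [353.0, 164.0, 16.0, 14.0])]
plaque_bar [(0.73, [261.0, 423.0, 51.0, 14.0]), (0.64, [353.0, 161.0, 14.0, 13.0])]
```

View pics/top0.png

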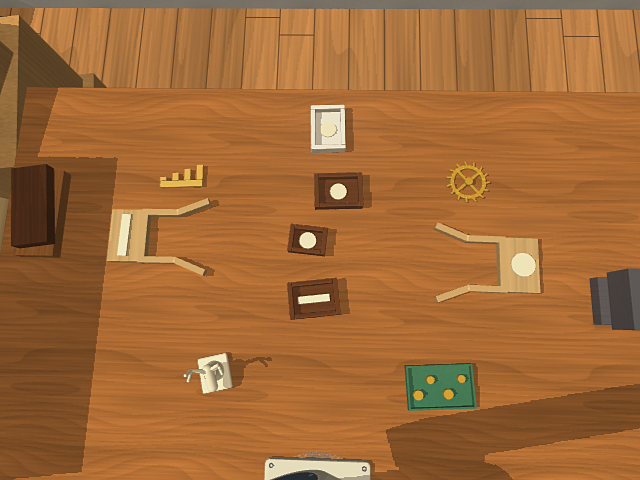

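```bash
python3 - <<'E'
import cv2
a=cv2.imread("pics/top0.png")[90:340,240:420]
cv2.imwrite("pics/crop1.png",cv2.resize(a,None,fx=2.4,fy=2.4,interpolation=cv2.INTER_CUBIC))
E
```

```text
(no output)
```

View pics/crop1.png

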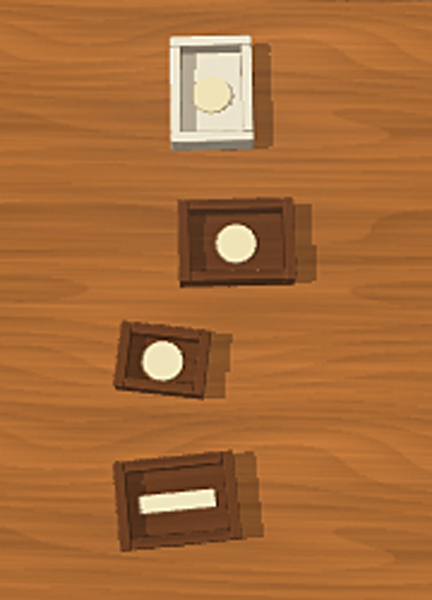

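The top view shows four candidates:
- White look-alike at (329,129): leave alone.
- Full-size brown top with round tag at (338,191): this is bellows_top_round.
- Smaller brown top with round tag at (307,240): leave alone.
- Brown top with bar tag at (315,299): this is bellows_top_bar.

The round plaque is at (524,265), so the right nest is pass. The bar plaque is at (124,234), so the left nest is reject.

```bash
cat > h.py <<'E'
from workcell import monitor, viewer, r, recognise, trace
import cv2,numpy as np
from scipy.optimize import minimize
def w2p(p,P):
    E=np.linalg.inv(p["extrinsics"]);q=np.atleast_2d(P)@E[:3,:3].T+E[:3,3];q=q@p["intrinsics"].T;return q[:,:2]/q[:,2:]
def p2w(p,uv,z):
    uv=np.atleast_2d(uv);d=np.c_[uv,np.ones(len(uv))]@np.linalg.inv(p["intrinsics"]).T@p["extrinsics"][:3,:3].T
    o=p["extrinsics"][:3,3];return o+d*((z-o[2])/d[:,2:])
def box(x,y,a,l=.11,w=.08,h=.024):
    c,s=np.cos(a),np.sin(a);return np.array([[x+c*u-s*v,y+s*u+c*v,z] for u in(-l/2,l/2) for v in(-w/2,w/2) for z in(0,h)])
def iou(p,m,q,k=4):
    hull=cv2.convexHull((w2p(p,box(*q))*16*k+8*k).astype(np.int32))
    im=np.zeros((480*k,640*k),np.uint8);cv2.fillConvexPoly(im,hull,1,shift=4)
    return (im&m).sum()/(im|m).sum()
def fit(p,t,a0s,q0=None,sel=None):
    ds=trace(t,p); d=max(ds,key=lambda d:(sel(d) if sel else 1)*d["conf"])
    m=np.kron(d["pixels"].astype(np.uint8),np.ones((4,4),np.uint8))
    v,u=np.nonzero(d["pixels"]);c=p2w(p,[u.mean(),v.mean()],.014)[0]
    best=None
    for a in a0s:
        s=minimize(lambda q:-iou(p,m,q),[c[0],c[1],a],method="Nelder-Mead",options=dict(initial_simplex=[[c[0],c[1],a],[c[0]+.006,c[1],a],[c[0],c[1]+.006,a],[c[0],c[1],a+.12]],maxfev=80))
        if best is None or s.fun<best.fun:best=s
    return best.x,-best.fun
E
python3 - <<'E'
from h import *
p=viewer.snapshot("top")
for t,(u,v) in dict(bellows_top_round=(338,191),bellows_top_bar=(315,299)).items():
    q,f=fit(p,t,[1.5,1.65],sel=lambda d:abs(d["box"][1]*480-v)<15)
    print(t,q[:2].round(4),np.degrees(q[2]).round(1),f.round(3))
g=cv2.cvtColor(p["frame"],cv2.COLOR_RGB2HSV)
for n,(u,v,w),z in (("tagr",(338,191,14),.009),("tagb",(314,298,20),.009),("plr",(524,265,20),.024),("plb",(124,234,26),.024)):
    m=np.zeros((480,640),np.uint8);m[v-w:v+w,u-w:u+w]=1
    m&=((g[...,1]<85)&(g[...,2]>190)).astype(np.uint8)
    V,U=np.nonzero(m);P=p2w(p,np.c_[U,V],z)[:,:2];c=P.mean(0);e=np.linalg.svd(P-c,full_matrices=False);
    print(n,len(V),c.round(4),np.degrees(np.arctan2(e[2][0,1],e[2][0,0])).round(1),(e[1]/len(V)**.5).round(4))
# ortho views of nests at z=20mm, 2px/mm: col = y decreasing, row = x decreasing
out=[]
for y0,x0 in ((.45,.62),(-.15,.58)):
    k=1.6;jj,ii=np.meshgrid(np.arange(400),np.arange(400))
    P=np.c_[(x0-ii.ravel()/k/1000),(y0-jj.ravel()/k/1000),np.full(ii.size,.02)]
    mp=w2p(p,P).astype(np.float32).reshape(400,400,2)
    out.append(cv2.remap(p["frame"],mp,None,cv2.INTER_CUBIC))
cv2.imwrite("pics/nests.png",np.hstack(out)[...,::-1])
E
```

```text
bellows_top_round [ 0.6864 -0.0318] 92.7 0.942
bellows_top_bar [0.4382 0.0183] 97.9 0.965
tagr 200 [ 0.6861 -0.0324] -94.7 [0.0094 0.0094]
tagb 218 [0.4384 0.0176] 97.0 [0.0199 0.0044]
plr 452 [ 0.5221 -0.4367] -88.2 [0.0132 0.0129]
plb 368 [0.5713 0.4516] 178.6 [0.0281 0.0058]
```

View pics/nests.png

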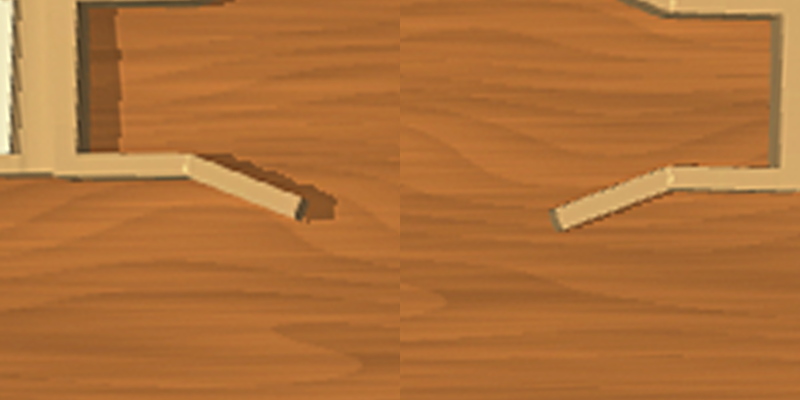

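The nests show clearly. The left nest's back face is at column 78 and the right nest's is at about column 781, both matching the plaques to within a few mm. Plan: for each top, grip the end rim on the mouth side (tool y along its length), then slide it into its nest.

```bash
cat >> h.py <<'E'
def go(x,y,z,ang):
    s=monitor.read_state();R=np.array(s["tcp_rot"]);d=R.T@(np.array([x,y,z])-s["eef_pos"])*1000
    a=np.degrees(np.arctan2(R[1,1],R[0,1]));e=(ang-a+90)%180-90
    print("tx ty tz",d.round(1),"yaw",(-np.radians(e)).round(3),"t",round(s["time"],2),"tcp",np.round(s["eef_pos"],4),"yang",a.round(1),"F",np.round(s["contact_force"],1),"w",round(s["width"]*88,1),"gf",round(float(np.max(s["grasp_force"])),1))
E
T='{"tx":656,"ty":-430,"tz":120,"yaw":0.267,"claw":-0.36}'; python3 -m jog '[{"tx":656,"ty":-430,"tz":120,"yaw":0.267,"claw":-0.36},{"tx":656,"ty":-430,"tz":120,"yaw":0.267,"claw":-0.36},{"tx":656,"ty":-430,"tz":120,"yaw":0.267,"claw":-0.36},{"tx":656,"ty":-430,"tz":120,"yaw":0.267,"claw":-0.36},{"tx":656,"ty":-430,"tz":120,"yaw":0.267,"claw":-0.36},{"tx":656,"ty":-430,"tz":120,"yaw":0.267,"claw":-0.36},{"tx":656,"ty":-430,"tz":120,"yaw":0.267,"claw":-0.36},{"tx":656,"ty":-430,"tz":120,"yaw":0.267,"claw":-0.36},{"tx":656,"ty":-430,"tz":120,"yaw":0.267,"claw":-0.36},{"tx":656,"ty":-430,"tz":120,"yaw":0.267,"claw":-0.36},{"tx":656,"ty":-430,"tz":120,"yaw":0.267,"claw":-0.36},{"tx":656,"ty":-430,"tz":120,"yaw":0.267,"claw":-0.36}]'; python3 -c "
from h import *
go(.684,.018,.1,92.7)"
```

```text
time: 2.15
eef_pos: [0.5656, -0.1303, 0.1318]
tcp_rot: [[0.999, 0.047, 0.0], [0.047, -0.999, -0.0], [0.0, 0.0, -1.0]]
contact_force: [-0.5, -0.2, 0.1]
width: 0.323
grasp_force: 0.0
tx ty tz [ 125.2 -142.5   31.9] yaw -0.0 t 2.15 tcp [ 0.5656 -0.1303  0.1318] yang -87.3 F [-0.5 -0.2  0.1] w 28.4 gf 0.0
```

```bash
python3 -m jog '[{"tx":125,"ty":-142,"tz":72,"yaw":0,"claw":-0.36},{"tx":125,"ty":-142,"tz":72,"yaw":0,"claw":-0.36},{"tx":125,"ty":-142,"tz":72,"yaw":0,"claw":-0.36},{"tx":125,"ty":-142,"tz":72,"yaw":0,"claw":-0.36},{"tx":125,"ty":-142,"tz":72,"yaw":0,"claw":-0.36},{"tx":125,"ty":-142,"tz":72,"yaw":0,"claw":-0.36},{"tx":125,"ty":-142,"tz":72,"yaw":0,"claw":-0.36}]'; python3 -c "
from h import *
go(.684,.018,.013,92.7)
p=viewer.snapshot('side');u,v=w2p(p,[.684,.018,.03])[0].astype(int);print(u,v)
a=p['frame'][v-70:v+70,u-90:u+90];cv2.imwrite('pics/g1.png',cv2.resize(a,None,fx=4,fy=4,interpolation=cv2.INTER_CUBIC)[...,::-1])"
```

```text
time: 2.85
eef_pos: [0.6819, 0.0147, 0.0601]
tcp_rot: [[0.999, 0.046, -0.001], [0.046, -0.999, -0.0], [-0.001, 0.0, -1.0]]
contact_force: [0.0, -0.5, -0.1]
width: 0.324
grasp_force: 0.0
tx ty tz [ 2.2 -3.2 47.1] yaw -0.001 t 2.85 tcp [0.6819 0.0147 0.0601] yang -87.3 F [ 0.  -0.5 -0.1] w 28.5 gf 0.0
261 258
```

View pics/g1.png

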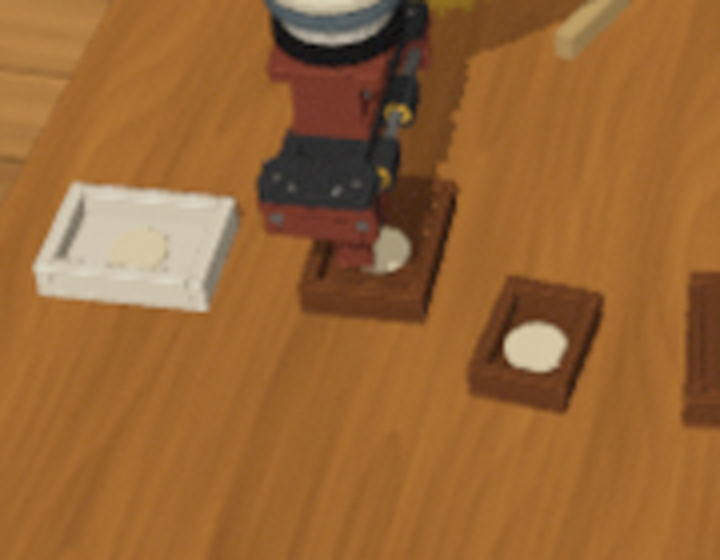

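The crop shows the gripper above the near (+y) end of the round-tagged full-size top. The front finger is at crop (350,255), next to the end rim at (360,295). The white and small look-alikes are clear of it. Descend and close.

```bash
python3 -m jog '[{"tx":1,"ty":-2,"tz":20,"claw":-0.36},{"tx":1,"ty":-2,"tz":40,"claw":-0.36},{"tx":1,"ty":-2,"tz":46,"claw":-0.36},{"tx":1,"ty":-2,"tz":47,"claw":-0.36},{"tx":1,"ty":-2,"tz":47,"claw":-0.9},{"tx":1,"ty":-2,"tz":47,"claw":-1},{"tx":1,"ty":-2,"tz":47,"claw":-1},{"tx":1,"ty":-2,"tz":47,"claw":-1}]'; python3 -c "
from h import *
go(.684,.018,.013,92.7)"
```

```text
tx ty tz [ 2.1 -3.6 47.5] yaw -0.001 t 2.9 tcp [0.682  0.0144 0.0605] yang -87.4 F [-0.6  0.2 -1.6] w 28.1 gf 0.0schema error: expected keys tx, ty, tz, yaw, claw
```

```bash
python3 -m jog '[{"tx":2,"ty":-3,"tz":20,"yaw":0,"claw":-0.36},{"tx":2,"ty":-3,"tz":40,"yaw":0,"claw":-0.36},{"tx":2,"ty":-3,"tz":46,"yaw":0,"claw":-0.36},{"tx":2,"ty":-3,"tz":47,"yaw":0,"claw":-0.36},{"tx":2,"ty":-3,"tz":47,"yaw":0,"claw":-0.9},{"tx":2,"ty":-3,"tz":47,"yaw":0,"claw":-1},{"tx":2,"ty":-3,"tz":47,"yaw":0,"claw":-1},{"tx":2,"ty":-3,"tz":47,"yaw":0,"claw":-1}]'; python3 -c "
from h import *
go(.684,.018,.013,92.7)"
```

```text
time: 3.7
eef_pos: [0.6851, 0.0186, 0.0138]
tcp_rot: [[0.999, 0.047, 0.001], [0.047, -0.999, -0.0], [0.001, 0.0, -1.0]]
contact_force: [-0.7, -1.2, 3.1]
width: 0.115
grasp_force: 30.0
tx ty tz [-1.1  0.5  0.8] yaw -0.0 t 3.7 tcp [0.6851 0.0186 0.0138] yang -87.3 F [-0.7 -1.2  3.1] w 10.1 gf 30.0
```

```bash
python3 -m jog '[{"tx":-2,"ty":25,"tz":0,"yaw":0,"claw":-1},{"tx":-5,"ty":55,"tz":0,"yaw":0,"claw":-1},{"tx":-8,"ty":85,"tz":0,"yaw":0,"claw":-1},{"tx":-10,"ty":110,"tz":0,"yaw":0,"claw":-1},{"tx":-35,"ty":118,"tz":0,"yaw":0.01,"claw":-1},{"tx":-65,"ty":124,"tz":0,"yaw":0.02,"claw":-1},{"tx":-95,"ty":130,"tz":0,"yaw":0.02,"claw":-1},{"tx":-125,"ty":135,"tz":0,"yaw":0.02,"claw":-1},{"tx":-150,"ty":140,"tz":0,"yaw":0.02,"claw":-1},{"tx":-174,"ty":141,"tz":0,"yaw":0.02,"claw":-1},{"tx":-174,"ty":141,"tz":0,"yaw":0.02,"claw":-1}]'; python3 - <<'E'
from h import *
p=viewer.snapshot("top")
q,f=fit(p,"bellows_top_round",[1.6],sel=lambda d:abs(d["box"][0]*640-378)<40)
print(q[:2].round(4),np.degrees(q[2]).round(1),f.round(3))
go(.5197,-.283,.0138,91.5)
a=p["frame"][130:330,240:580];cv2.imwrite('pics/m1.png',cv2.resize(a,None,fx=2.3,fy=2.3,interpolation=cv2.INTER_CUBIC)[...,::-1])
E
```

```text
time: 4.8
eef_pos: [0.5152, -0.1306, 0.0137]
tcp_rot: [[1.0, 0.026, -0.001], [0.026, -1.0, 0.0], [-0.001, -0.0, -1.0]]
contact_force: [-2.5, -0.4, 2.4]
width: 0.111
grasp_force: 30.0
[ 0.8397 -0.0054] 182.5 0.966
tx ty tz [ -0.5 152.6  -0.2] yaw 0.0 t 4.9 tcp [ 0.5162 -0.1304  0.0137] yang -88.5 F [-8.1 -2.4 11.7] w 9.5 gf 30.0
```

View pics/m1.png

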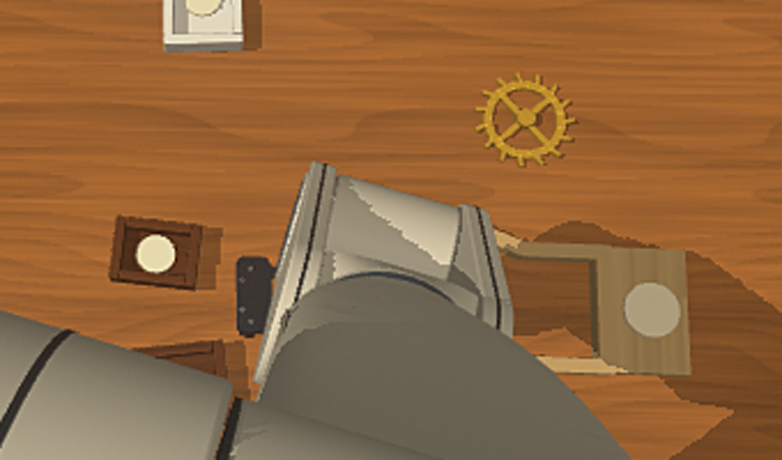

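The arm hides the gripped top at crop (380,270). The grip still reads about 10 mm, and the small top (155,253) hasn't moved. Push in, slowing toward home.

```bash
python3 -m jog '[{"tx":0,"ty":20,"tz":0,"yaw":0,"claw":-1},{"tx":0,"ty":40,"tz":0,"yaw":0,"claw":-1},{"tx":0,"ty":60,"tz":0,"yaw":0,"claw":-1},{"tx":0,"ty":80,"tz":0,"yaw":0,"claw":-1},{"tx":0,"ty":100,"tz":0,"yaw":0,"claw":-1},{"tx":0,"ty":115,"tz":0,"yaw":0,"claw":-1},{"tx":0,"ty":128,"tz":0,"yaw":0,"claw":-1},{"tx":0,"ty":138,"tz":0,"yaw":0,"claw":-1},{"tx":0,"ty":143,"tz":0,"yaw":0,"claw":-1},{"tx":0,"ty":143,"tz":0,"yaw":0,"claw":-1}]'; python3 -c "
from h import *
go(.5197,-.283,.0138,91.5)"
```

```text
time: 5.9
eef_pos: [0.5222, -0.274, 0.0137]
tcp_rot: [[1.0, 0.027, 0.001], [0.027, -1.0, -0.001], [0.001, 0.001, -1.0]]
contact_force: [-0.5, -1.8, 5.1]
width: 0.114
grasp_force: 30.0
tx ty tz [-2.8  8.9 -0.1] yaw 0.0 t 5.9 tcp [ 0.5222 -0.274   0.0137] yang -88.5 F [-0.5 -1.8  5.1] w 10.0 gf 30.0
```

Not touching yet, so creep in and watch the force.

```bash
python3 -m jog '[{"tx":-1,"ty":3,"tz":0,"yaw":0,"claw":-1},{"tx":-1,"ty":5,"tz":0,"yaw":0,"claw":-1},{"tx":-1,"ty":7,"tz":0,"yaw":0,"claw":-1},{"tx":-1,"ty":8,"tz":0,"yaw":0,"claw":-1},{"tx":-1,"ty":8,"tz":0,"yaw":0,"claw":-1}]'; python3 -c "
from h import *
go(.5197,-.283,.0138,91.5)"
```

```text
time: 6.4
eef_pos: [0.5213, -0.2808, 0.0137]
tcp_rot: [[1.0, 0.027, 0.001], [0.027, -1.0, 0.0], [0.001, -0.0, -1.0]]
contact_force: [0.3, 4.5, 6.9]
width: 0.11
grasp_force: 30.0
tx ty tz [-1.7  2.2 -0.1] yaw 0.001 t 6.4 tcp [ 0.5213 -0.2808  0.0137] yang -88.5 F [0.3 4.5 6.9] w 9.6 gf 30.0
```

```bash
python3 -m jog '[{"tx":0,"ty":1,"tz":0,"yaw":0,"claw":-1},{"tx":0,"ty":2,"tz":0,"yaw":0,"claw":-1},{"tx":0,"ty":2,"tz":0,"yaw":0,"claw":-1}]'; python3 -c "
from h import *
go(.5197,-.283,.0138,91.5)"
```

```text
time: 6.7
eef_pos: [0.5213, -0.2825, 0.0137]
tcp_rot: [[1.0, 0.027, 0.001], [0.027, -1.0, 0.001], [0.001, -0.001, -1.0]]
contact_force: [0.8, 5.5, 7.5]
width: 0.111
grasp_force: 30.0
tx ty tz [-1.6  0.5 -0.1] yaw 0.001 t 6.7 tcp [ 0.5213 -0.2825  0.0137] yang -88.5 F [0.8 5.5 7.5] w 9.7 gf 30.0
```

```bash
python3 -m jog '[{"tx":0,"ty":1,"tz":0,"yaw":0,"claw":-1},{"tx":0,"ty":2,"tz":0,"yaw":0,"claw":-1},{"tx":0,"ty":2,"tz":0,"yaw":0,"claw":-1}]'; python3 -c "
from h import *
go(.5197,-.283,.0138,91.5)"
 python3 -m jog '[{"tx":0,"ty":1,"tz":0,"yaw":0,"claw":-1},{"tx":0,"ty":1,"tz":0,"yaw":0,"claw":-1}]'; python3 -c "
from h import *
go(.5197,-.283,.0138,91.5)"
```

```text
time: 7.0
eef_pos: [0.5213, -0.2826, 0.0137]
tcp_rot: [[1.0, 0.026, -0.0], [0.026, -1.0, 0.003], [0.0, -0.003, -1.0]]
contact_force: [2.3, 15.0, 10.2]
width: 0.111
grasp_force: 30.0
tx ty tz [-1.6  0.3 -0.1] yaw -0.0 t 7.0 tcp [ 0.5213 -0.2826  0.0137] yang -88.5 F [ 2.3 15.  10.2] w 9.8 gf 30.0
time: 7.2
eef_pos: [0.5213, -0.2827, 0.0137]
tcp_rot: [[1.0, 0.026, -0.0], [0.026, -1.0, 0.005], [-0.0, -0.005, -1.0]]
contact_force: [2.9, 19.1, 12.4]
width: 0.106
grasp_force: 30.0
tx ty tz [-1.6  0.3 -0.1] yaw -0.0 t 7.2 tcp [ 0.5213 -0.2827  0.0137] yang -88.5 F [ 2.9 19.1 12.4] w 9.3 gf 30.0
```

The top is home: the TCP stopped at y=-0.2827 (predicted -0.283) with 19 N. Release and retreat upward.

```bash
python3 -m jog '[{"tx":0,"ty":-1,"tz":0,"yaw":0,"claw":-1},{"tx":0,"ty":-2,"tz":0,"yaw":0,"claw":-0.36},{"tx":0,"ty":-2,"tz":0,"yaw":0,"claw":-0.36},{"tx":0,"ty":-2,"tz":0,"yaw":0,"claw":-0.36},{"tx":0,"ty":-2,"tz":-20,"yaw":0,"claw":-0.36},{"tx":0,"ty":-2,"tz":-50,"yaw":0,"claw":-0.36},{"tx":0,"ty":-2,"tz":-90,"yaw":0,"claw":-0.36},{"tx":0,"ty":-40,"tz":-110,"yaw":0,"claw":-0.36},{"tx":0,"ty":-90,"tz":-110,"yaw":0,"claw":-0.36},{"tx":0,"ty":-140,"tz":-110,"yaw":0,"claw":-0.36},{"tx":0,"ty":-190,"tz":-110,"yaw":0,"claw":-0.36},{"tx":0,"ty":-240,"tz":-110,"yaw":0,"claw":-0.36}]'; python3 - <<'E'
from h import *
p=viewer.snapshot("top")
q,f=fit(p,"bellows_top_round",[1.6],sel=lambda d:abs(d["box"][0]*640-463)<40)
print(q[:2].round(4),np.degrees(q[2]).round(1),f.round(3))
x,y,a=.4383,.018,97.4
c=np.array([x,y])-.05*np.array([np.cos(np.radians(a)),np.sin(np.radians(a))]);print(c)
go(c[0],c[1],.06,a)
a=p["frame"][130:400,80:600];cv2.imwrite('pics/m2.png',cv2.resize(a,None,fx=1.5,fy=1.5,interpolation=cv2.INTER_CUBIC)[...,::-1])
E
```

```text
time: 8.4
eef_pos: [0.5139, -0.045, 0.1232]
tcp_rot: [[1.0, 0.026, 0.001], [0.026, -1.0, -0.0], [0.001, 0.0, -1.0]]
contact_force: [0.3, -0.1, 0.6]
width: 0.318
grasp_force: 0.0
[ 0.522  -0.3312] 91.4 0.966
[ 0.44473978 -0.03158356]
tx ty tz [-68.2 -12.4  63. ] yaw -0.097 t 8.5 tcp [ 0.5134 -0.0419  0.1229] yang -88.2 F [ 0.4 -0.1 -0.8] w 27.7 gf 0.0
```

View pics/m2.png

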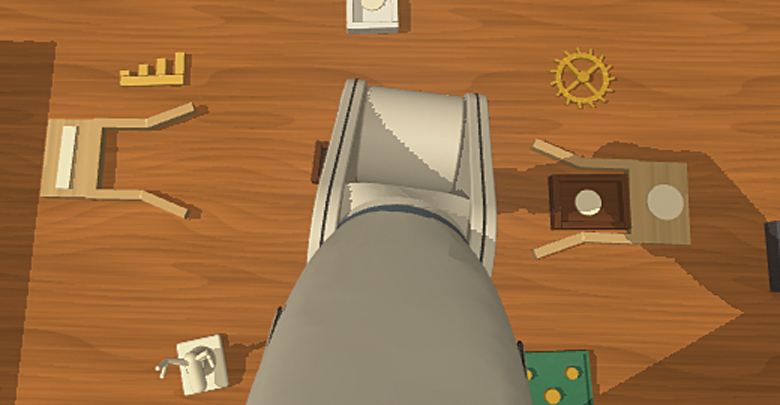

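The round-tagged top sits in the right nest at crop (588,203), its end against the back wall at column 629. Next, the bar top.

```bash
python3 -m jog '[{"tx":-25,"ty":-4,"tz":20,"yaw":-0.05,"claw":-0.36},{"tx":-50,"ty":-10,"tz":40,"yaw":-0.1,"claw":-0.36},{"tx":-68,"ty":-12,"tz":63,"yaw":-0.1,"claw":-0.36},{"tx":-68,"ty":-12,"tz":63,"yaw":-0.1,"claw":-0.36},{"tx":-68,"ty":-12,"tz":63,"yaw":-0.1,"claw":-0.36}]'; python3 - <<'E'
from h import *
go(.4447,-.0316,.0138,97.4)
p=viewer.snapshot("side");P=[.4447,-.0316,.03];u,v=w2p(p,P)[0].astype(int)
a=p['frame'][v-60:v+60,u-80:u+80];cv2.imwrite('pics/g2.png',cv2.resize(a,None,fx=4,fy=4,interpolation=cv2.INTER_CUBIC)[...,::-1])
E
```

```text
time: 9.0
eef_pos: [0.4467, -0.0369, 0.0602]
tcp_rot: [[0.992, 0.125, 0.0], [0.125, -0.992, -0.0], [0.0, 0.0, -1.0]]
contact_force: [-0.1, -0.3, 0.2]
width: 0.318
grasp_force: 0.0
tx ty tz [-1.3 -5.5 46.4] yaw -0.003 t 9.0 tcp [ 0.4467 -0.0369  0.0602] yang -82.8 F [-0.1 -0.3  0.2] w 28.0 gf 0.0
```

View pics/g2.png

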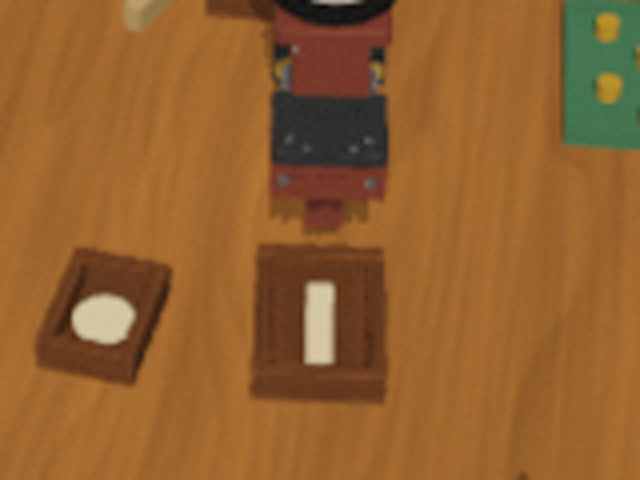

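The bar-tagged top is at crop (320,320) with its far rim at (320,255). The near finger, 48 mm higher, is directly in line at (323,215). Correct by 5 mm, descend and grip.

```bash
python3 -m jog '[{"tx":-1,"ty":-5,"tz":15,"yaw":0,"claw":-0.36},{"tx":-1,"ty":-5,"tz":35,"yaw":0,"claw":-0.36},{"tx":-1,"ty":-5,"tz":45,"yaw":0,"claw":-0.36},{"tx":-1,"ty":-5,"tz":46,"yaw":0,"claw":-0.36},{"tx":-1,"ty":-5,"tz":46,"yaw":0,"claw":-0.9},{"tx":-1,"ty":-5,"tz":46,"yaw":0,"claw":-1},{"tx":-1,"ty":-5,"tz":46,"yaw":0,"claw":-1},{"tx":-1,"ty":-5,"tz":46,"yaw":0,"claw":-1}]'; python3 - <<'E'
from h import *
n=np.radians(89);home=np.array([.571,.3465])-.05*np.array([np.cos(n),np.sin(n)])
for c in ([.45,.10],[.568,.15],home):
    print(c);go(c[0],c[1],.0138,89)
E
```

```text
time: 9.85
eef_pos: [0.4448, -0.0315, 0.0146]
tcp_rot: [[0.992, 0.127, 0.002], [0.127, -0.992, -0.0], [0.002, 0.0, -1.0]]
contact_force: [-0.5, -1.0, 5.2]
width: 0.106
grasp_force: 30.0
[0.45, 0.1]
tx ty tz [  21.8 -129.8    0.8] yaw 0.144 t 9.85 tcp [ 0.4448 -0.0315  0.0146] yang -82.7 F [-0.5 -1.   5.2] w 9.3 gf 30.0
[0.568, 0.15]
tx ty tz [ 145.2 -164.4    1. ] yaw 0.144 t 9.85 tcp [ 0.4448 -0.0315  0.0146] yang -82.7 F [-0.5 -1.   5.2] w 9.3 gf 30.0
[0.57012738 0.29650762]
tx ty tz [ 165.8 -309.5    1. ] yaw 0.144 t 9.85 tcp [ 0.4448 -0.0315  0.0146] yang -82.7 F [-0.5 -1.   5.2] w 9.3 gf 30.0
```

```bash
python3 -m jog '[{"tx":4,"ty":-30,"tz":0,"yaw":0,"claw":-1},{"tx":9,"ty":-60,"tz":0,"yaw":0.03,"claw":-1},{"tx":15,"ty":-90,"tz":0,"yaw":0.06,"claw":-1},{"tx":21,"ty":-125,"tz":0,"yaw":0.1,"claw":-1},{"tx":40,"ty":-129,"tz":0,"yaw":0.14,"claw":-1},{"tx":65,"ty":-134,"tz":0,"yaw":0.144,"claw":-1},{"tx":90,"ty":-139,"tz":0,"yaw":0.144,"claw":-1},{"tx":115,"ty":-144,"tz":0,"yaw":0.144,"claw":-1},{"tx":135,"ty":-148,"tz":0,"yaw":0.144,"claw":-1},{"tx":143,"ty":-149,"tz":0,"yaw":0.144,"claw":-1},{"tx":143,"ty":-149,"tz":0,"yaw":0.144,"claw":-1}]'; python3 - <<'E'
from h import *
go(.5701,.2965,.0138,89)
p=viewer.snapshot("side")
q,f=fit(p,"bellows_top_bar",[1.55]);print(q,f)
E
```

```text
time: 10.95
eef_pos: [0.5685, 0.1351, 0.0146]
tcp_rot: [[1.0, -0.017, 0.002], [-0.017, -1.0, 0.001], [0.002, -0.001, -1.0]]
contact_force: [2.1, 2.7, 3.7]
width: 0.113
grasp_force: 30.0
tx ty tz [  -1.2 -161.4    0.9] yaw 0.0 t 10.95 tcp [0.5685 0.1351 0.0146] yang -91.0 F [2.1 2.7 3.7] w 10.0 gf 30.0
[0.5705421  0.18432194 1.56761726] 0.8206989448477139
```

```bash
python3 -m jog '[{"tx":0,"ty":-20,"tz":0,"yaw":0,"claw":-1},{"tx":0,"ty":-40,"tz":0,"yaw":0,"claw":-1},{"tx":0,"ty":-60,"tz":0,"yaw":0,"claw":-1},{"tx":0,"ty":-80,"tz":0,"yaw":0,"claw":-1},{"tx":0,"ty":-100,"tz":0,"yaw":0,"claw":-1},{"tx":0,"ty":-120,"tz":0,"yaw":0,"claw":-1},{"tx":0,"ty":-137,"tz":0,"yaw":0,"claw":-1},{"tx":0,"ty":-149,"tz":0,"yaw":0,"claw":-1},{"tx":0,"ty":-155,"tz":0,"yaw":0,"claw":-1},{"tx":0,"ty":-155,"tz":0,"yaw":0,"claw":-1}]'; python3 -c "
from h import *
go(.5701,.2965,.0146,89)"
python3 -m jog '[{"tx":0,"ty":-1,"tz":0,"yaw":0,"claw":-1},{"tx":0,"ty":-2,"tz":0,"yaw":0,"claw":-1},{"tx":0,"ty":-3,"tz":0,"yaw":0,"claw":-1},{"tx":0,"ty":-4,"tz":0,"yaw":0,"claw":-1},{"tx":0,"ty":-4,"tz":0,"yaw":0,"claw":-1}]'; python3 -c "
from h import *
go(.5701,.2965,.0146,89)"
```

```text
time: 12.05
eef_pos: [0.5693, 0.2897, 0.0146]
tcp_rot: [[1.0, -0.017, -0.0], [-0.017, -1.0, -0.0], [-0.0, 0.0, -1.0]]
contact_force: [-1.9, 1.9, 7.5]
width: 0.113
grasp_force: 30.0
tx ty tz [ 0.7 -6.8 -0. ] yaw 0.001 t 12.05 tcp [0.5693 0.2897 0.0146] yang -91.0 F [-1.9  1.9  7.5] w 9.9 gf 30.0
time: 12.55
eef_pos: [0.5693, 0.292, 0.0145]
tcp_rot: [[1.0, -0.017, -0.001], [-0.017, -1.0, -0.002], [-0.001, 0.002, -1.0]]
contact_force: [-0.1, -6.9, 8.5]
width: 0.113
grasp_force: 30.0
tx ty tz [ 0.7 -4.6 -0.1] yaw 0.0 t 12.55 tcp [0.5693 0.292  0.0145] yang -91.0 F [-0.1 -6.9  8.5] w 10.0 gf 30.0
```

```bash
python3 -m jog '[{"tx":0,"ty":-1,"tz":0,"yaw":0,"claw":-1},{"tx":0,"ty":-2,"tz":0,"yaw":0,"claw":-1},{"tx":0,"ty":-3,"tz":0,"yaw":0,"claw":-1},{"tx":0,"ty":-3,"tz":0,"yaw":0,"claw":-1}]'; python3 -c "
from h import *
go(.5701,.2965,.0146,89)"
```

```text
time: 12.95
eef_pos: [0.5694, 0.2949, 0.0146]
tcp_rot: [[1.0, -0.017, -0.001], [-0.017, -1.0, -0.002], [-0.001, 0.002, -1.0]]
contact_force: [0.1, -6.8, 9.0]
width: 0.114
grasp_force: 30.0
tx ty tz [ 0.7 -1.6 -0. ] yaw 0.0 t 12.95 tcp [0.5694 0.2949 0.0146] yang -91.0 F [ 0.1 -6.8  9. ] w 10.0 gf 30.0
```

```bash
python3 -m jog '[{"tx":0,"ty":-1,"tz":0,"yaw":0,"claw":-1},{"tx":0,"ty":-2,"tz":0,"yaw":0,"claw":-1},{"tx":0,"ty":-3,"tz":0,"yaw":0,"claw":-1},{"tx":0,"ty":-3,"tz":0,"yaw":0,"claw":-1}]'; python3 -c "
from h import *
go(.5701,.2965,.0146,89)"
```

```text
time: 13.35
eef_pos: [0.5694, 0.2957, 0.0145]
tcp_rot: [[1.0, -0.017, -0.002], [-0.017, -1.0, -0.005], [-0.002, 0.005, -1.0]]
contact_force: [1.1, -16.6, 13.1]
width: 0.111
grasp_force: 30.0
tx ty tz [ 0.7 -0.8 -0.1] yaw 0.001 t 13.35 tcp [0.5694 0.2957 0.0145] yang -90.9 F [  1.1 -16.6  13.1] w 9.7 gf 30.0
```

Home: motion stopped at y=0.2957 (predicted 0.2965) and the force jumped to 17 N. Release, lift, and move clear.

```bash
python3 -m jog '[{"tx":0,"ty":1,"tz":0,"yaw":0,"claw":-0.36},{"tx":0,"ty":1,"tz":0,"yaw":0,"claw":-0.36},{"tx":0,"ty":1,"tz":0,"yaw":0,"claw":-0.36},{"tx":0,"ty":1,"tz":-20,"yaw":0,"claw":-0.36},{"tx":0,"ty":1,"tz":-60,"yaw":0,"claw":-0.36},{"tx":0,"ty":1,"tz":-110,"yaw":0,"claw":-0.36},{"tx":0,"ty":50,"tz":-140,"yaw":0,"claw":-0.36},{"tx":0,"ty":100,"tz":-140,"yaw":0,"claw":-0.36},{"tx":0,"ty":150,"tz":-140,"yaw":0,"claw":-0.36},{"tx":0,"ty":200,"tz":-140,"yaw":0,"claw":-0.36},{"tx":0,"ty":250,"tz":-140,"yaw":0,"claw":-0.36},{"tx":0,"ty":250,"tz":-140,"yaw":0,"claw":-0.36}]'; python3 - <<'E'
from h import *
p=viewer.snapshot("top")
for t,u in (("bellows_top_round",463),("bellows_top_bar",180)):
    q,f=fit(p,t,[1.57],sel=lambda d:abs(d["box"][0]*640-u)<40)
    print(t,q[:2].round(4),np.degrees(q[2]).round(1),f.round(3))
cv2.imwrite('pics/end.png',p["frame"][...,::-1])
E
```

```text
time: 14.55
eef_pos: [0.5649, 0.0456, 0.1538]
tcp_rot: [[1.0, -0.021, -0.001], [-0.021, -1.0, -0.001], [-0.001, 0.001, -1.0]]
contact_force: [0.4, 2.0, -0.2]
width: 0.317
grasp_force: 0.0
bellows_top_round [ 0.5228 -0.3311] 91.2 0.966
bellows_top_bar [0.5701 0.3467] 89.0 0.97
```

View pics/end.png

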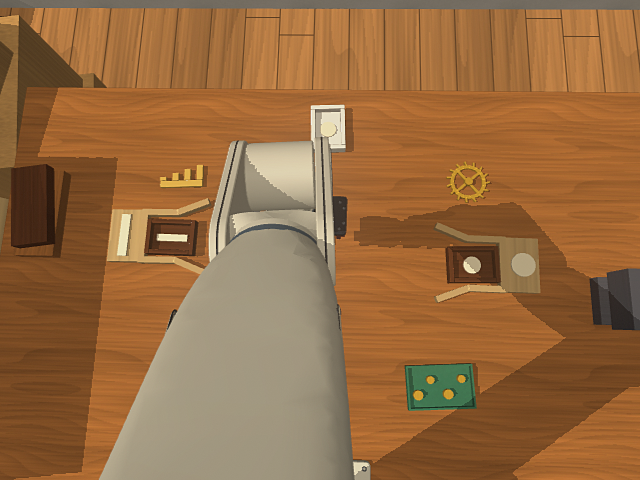

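Both tops sit against their back walls: bar at (171,238) in the left nest, round at (472,264) in the right. The arm hides the small top and the stag in this view, so I'll check them from the side before handing in.

```bash
python3 - <<'E'
from h import *
p=viewer.snapshot("side")
for t in ("bellows_top_small","stag_head"):
    print(t,[(round(d["conf"],2),(np.array(d["box"])*[640,480,640,480]).round().tolist()) for d in recognise(t,p)[:3]])
a=cv2.imread("pics/side0.png")[...,::-1];d=(np.abs(a.astype(int)-p["frame"]).max(2)>60)
print(d[258:292,288:322].mean(), d[300:380,400:540].mean())
cv2.imwrite("pics/side1.png",p["frame"][...,::-1])
E
```

```text
bellows_top_small [(0.91, [306.0, 275.0, 31.0, 34.0])]
stag_head [(0.68, [420.0, 345.0, 39.0, 53.0])]
0.0 0.0
```

View pics/side1.png

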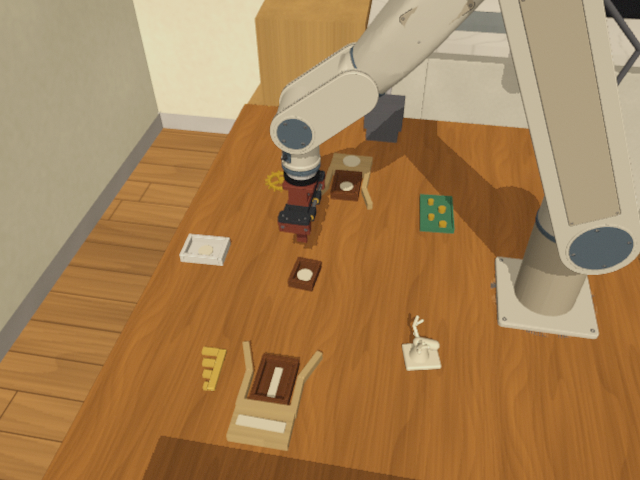

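The small top (305,274) and the stag (421,345) have not moved. Both full-size tops are home: bar at (275,378), round at (346,186). The arm is clear of everything.

```bash
python3 -c "
from workcell import r
print(r.close_job())"
```

```text
the job is handed in; nothing more can be done
None
```

The round-tagged top is fully home in the right nest (round plaque, passed) and the bar-tagged top in the left nest (bar plaque, rejected); nothing else was moved, and the job was handed in at about 15 s.

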